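Balance a core tube on a knife edge and mark the balance point

TASK

Find the balance point of the sealed square core tube, whose filling has settled off-centre: lay it straight along the stand, across the knife edge, and shift it until it stays level on the edge by itself. Then mark the point by setting the saddle-shaped rider astride the tube directly over the knife edge, and leave tube and rider balanced there, let go, the tube still level. Do not disturb the timer, tape roll and dish lying nearby.

Things in the scene. Friction and masses are not known exactly. Their poses are not given: they have to be found in the camera images.
- core_tube: Sealed square aluminium tube, black cap on each end, 160 mm long (x), 24 mm wide (y), 24 mm high (z), about 0.26 kg, flat on the table at the start. Origin: centre of its underside. Its ends look alike, but a hidden core, fixed in place inside, puts its centre of mass up to 38 mm from the middle of its length, towards either end.
- stand: Stand fixed to the table: base 110 (x) by 70 (y) by 10 mm, origin under its centre. In the middle a steel blade 20 mm wide (y) ends in a blunt knife edge, 8 mm thick (x), 60 mm up. Two dark posts (8 by 14 mm, 55 mm high, 30 mm either side along x) catch a tube that tips: about 9.5 degrees, heavy end down. The tube stays level only if its centre of mass is over the 8 mm edge.
- knife_edge (a point): Centre of the top of the knife edge, 60 mm above the table, axes as the stand: x along the stand (the tube lies along it, either way round), z up.
- rider: White saddle-shaped rider, 25 g, 68 mm high, standing on its legs. Origin: midway between the leg ends. Two legs 18 mm deep, 30 mm apart inside (y), 24 mm long (x); crown 5 mm thick, 38 mm (y); on it a grip tab 12 mm thick (y), 24 mm wide (x), from 23 to 68 mm above the origin. Astride the tube, its x is along the tube and its origin 6 mm above the tube's underside.
- timer: Bench timer 66x62x18 mm, bystander, origin under its centre.
- tape: Roll of green label tape lying flat, 64 mm across, 19 mm high, bystander, origin under its centre.
- petri: Round clear dish 64 mm across, 16 mm high, bystander, origin under its centre.
Mind the look-alikes: they are no part of the job. Of the things like the rider, leave any that is green; of the rest the smaller one is meant.

How it is judged:
By the outcome, as a careful person would: the job done as asked, in the order asked, and still so for the second after the job is handed in, with the robot touching nothing.
It also fails if it takes over 64 s, if anything falls off the work surface, if the arm or the gripper's body presses on something with over 40 N, if the wrist force passes 120 N, or if a joint passes its speed limit or range.

ROBOT

A 7-joint arm with a two-finger parallel gripper is mounted at the origin on the work surface; the furniture and walls round the work are solid. World frame = base frame: x ahead of the robot, y to its left, z up, the work surface at z = 0. Lengths are in m, angles in rad, forces in N, time in s.
With the tool pointing down it reaches from about 0.425 to 0.925 m from the base axis. Payload 6.8 kg.
Tool frame: the origin (TCP) lies midway between the tips of the shut fingers; the grasp point (between the pads) lies 19 mm behind it; z points along the fingers, y is the direction in which the jaws open and shut (so a half turn about z gives the same grasp; the last joint's range is limited). The gripper opens to 85 mm and grips with 20 to 120 N. Pads are 22 mm wide; open, the fingers measure 114 mm over their backs; the gripper's body (76 mm by 85 mm) begins 54 mm behind the grasp point. The pads swing forward as they close: fully open they stand 13 mm farther back than shut.
Start: joints at [1.172, 0.477, 0.022, 1.555, -0.011, 1.109, -0.083], TCP at [0.194, -0.647, 0.231] pointing down, gripper open.
Joint ranges: [-2.96, 2.96], [-0.34, 2.1], [-1.41, 1.46], [0.24, 2.44], [-1.37, 4.51], [0.17, 1.92], [-2.96, 2.96]. Speed limits (rad/s): [2.39, 2.39, 3.14, 3.14, 3.14, 3.14, 3.14].

INTERFACE

Orientations are given as a unit quaternion [w, x, y, z].
In Python, from rig import robot, imaging gives the robot as it stands.
- The arm moves only by the tool apply_moves, never from a script. Its argument "commands" is one flat list of numbers, 4 for each row, row after row: the shift along the tool's x, y, z in cm, then the turn about the tool's z in degrees. A call has 1 to 10 rows; each row is the pose to reach, as a shift and turn from the pose commanded when the call began, along the tool's axes at that moment; what a row does not reach only later rows make up. A row lasts 1/10 s, in which the tool goes at most 50 mm and 8.59 degrees, less where a joint would pass 70% of its speed; a pose out of reach is approached as far as the arm can. A call with a gripper value outside its range is refused whole. "grip" is the finger opening in cm, from 0 to 8.54, set as the call begins (left out, the last holds). The fingers move at their own pace and stop on an object; "newtons" is the grip in N (left out, the last holds). Time passes only in rows, so rows that repeat a pose let the fingers close. It gives the time, the measured TCP pose, the force and the opening at its end, in the units of the state.
- robot.get_state(): the state, without advancing time (a new reading comes with each control period).
- imaging.grab_frame(name): name is "side" or "top"; returns the picture (480x640x3 uint8, red, green, blue); there is no depth.
- imaging.camera_info(name): a dict with "K" (3x3 intrinsics, pixels), "rvec" (rotation vector, rad) and "tvec" (3), from world to camera coordinates, as OpenCV has them. Camera axes: x right, y down, z forward; pixel columns grow to the right and rows downward; lengths in m; the calibration is good to about 2 mm. A picture is of the moment at which its call begins. camera_info takes no time and is no camera call.
- robot.hand_in(): hands the job in, once; it reports no verdict.
The state is a dict: "time": time; "q": joint angles; "qd": joint speeds; "effort": joint torques, N m; "position": TCP position; "orientation": TCP orientation; "contact_force": force on the tool from outside, world axes, zero at the start; "ft_torque": the same for the moment, N m; "grip_width": finger opening in m.
Only numpy, scipy, OpenCV 4.12 (cv2) and the standard library are available. Lean on these libraries where they do the work, as an engineer would, in place of code of your own. Each camera call takes 0.05 s, during which the arm holds its last target. There are 200 camera calls.

## Working session

There is one attempt and no reset: what is moved stays moved. The work goes in short steps, Python scripts to look and compute and a tool call to move; the robot and the scene stay as the last step left them, time stands still between calls to the robot, and variables do not carry over. Pictures are saved under pics/ and viewed, about 8 in all and at most 12, crops included, and the job is handed in when it is done.

Besides the shell and the picture viewer there is one more tool, called after "Emit:" in YAML: its name, and indented under it one key for each argument. apply_moves: Moves the arm, as the interface text tells. Its arguments: {"type":"object","properties":{"commands":{"type":"array"},"grip":{"type":"number"},"newtons":{"type":"number"}},"required":["commands"]}

```bash
mkdir -p pics; ls
cat > h.py <<'E'
import numpy as np, cv2
from rig import robot, imaging
def cam(n):
    c=imaging.camera_info(n); R=cv2.Rodrigues(np.array(c["rvec"],float))[0]
    return np.array(c["K"],float),R,np.array(c["tvec"],float).ravel()
def ray(n,uv):
    K,R,t=cam(n); d=R.T@np.linalg.inv(K)@np.array([uv[0],uv[1],1.]); return -R.T@t,d
def onz(n,uv,z):
    c,d=ray(n,uv); return c+d*(z-c[2])/d[2]
def proj(n,p):
    K,R,t=cam(n); q=K@(R@np.array(p,float)+t); return q[:2]/q[2]
def tri(a,b):
    c1,d1=ray("top",a); c2,d2=ray("side",b); d1/=np.linalg.norm(d1); d2/=np.linalg.norm(d2)
    s=np.linalg.lstsq(np.c_[d1,-d2],c2-c1,rcond=None)[0]
    p,q=c1+s[0]*d1,c2+s[1]*d2; return (p+q)/2,np.linalg.norm(p-q)
def grab(n,f):
    im=imaging.grab_frame(n); cv2.imwrite(f"pics/{f}.png",im[:,:,::-1]); return im
E
python3 - <<'E'
from h import *
for n in("top","side"):
    grab(n,n+"0"); K,R,t=cam(n); print(n,K[0,0],(-R.T@t).round(3),R[2].round(2))
s=robot.get_state(); print(s)
E
```

```text
pics
top 549.8721699556505 [ 0.553 -0.248  0.937] [ 0.11 -0.01 -0.99]
side 512.2145777604113 [0.286 0.407 0.473] [ 0.41 -0.77 -0.48]
{'time': 0.1, 'q': array([ 1.17188476,  0.47771091,  0.02235388,  1.55636774, -0.01151966,
        1.10930302, -0.0830892 ]), 'qd': array([-1.19134339e-03, -1.75881597e-03, -6.07848398e-04, -3.02528178e-03,
       -1.77817529e-04, -6.87729240e-04,  7.38823523e-05]), 'effort': array([ 4.48134087e-03, -5.97756636e+01,  1.61390372e+00, -2.81955886e+01,
        1.29122066e-02,  4.96985522e-03, -3.44791511e-05]), 'position': array([ 0.19337388, -0.64614029,  0.23042113]), 'orientation': array([-8.12082687e-04,  9.89445986e-01,  1.44899795e-01, -1.73703607e-04]), 'contact_force': array([ 0.19154656, -0.24261747,  0.3147685 ]), 'ft_torque': array([0.00584079, 0.01750425, 0.01069452]), 'grip_width': 0.08495065538391709}
```

View pics/top0.png

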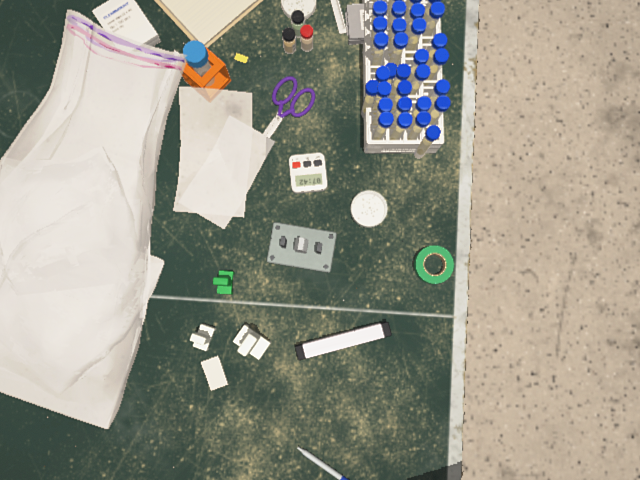

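View pics/side0.png

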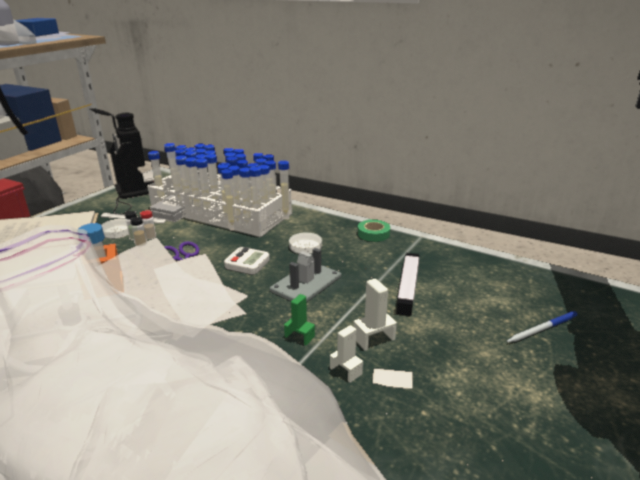

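Top view: tube at (343,340), stand at (301,247). There are three rider-like things: green at (224,283), larger white at (252,341) and smaller white at (203,337). In the side view they are at (299,320), (376,312) and (346,353). The smaller white one is meant, since it isn't green and is the smaller of the rest. I'll confirm it in an enlarged crop.

Run:
```python
from h import *
t=cv2.imread("pics/top0.png");s=cv2.imread("pics/side0.png")
a=cv2.resize(t[220:370,185:395],None,fx=3.8,fy=3.8,interpolation=cv2.INTER_CUBIC)
b=cv2.resize(s[240:390,260:430],None,fx=4,fy=4,interpolation=cv2.INTER_CUBIC)
cv2.imwrite("pics/ct.png",a);cv2.imwrite("pics/cs.png",b)
for n,p in(("tube",(343,340)),("stand",(301,247)),("rider",(203,337)),("timer",(308,173)),("tape",(435,264)),("petri",(369,208))): print(n,onz("top",p,0.02).round(3))
hsv=cv2.cvtColor(t,cv2.COLOR_BGR2HSV)
w=((hsv[...,2]>150)&(hsv[...,1]<60)).astype(np.uint8)
n,l,st,c=cv2.connectedComponentsWithStats(w[300:400,185:400])
for i in range(1,n):
    if st[i,4]>60: print(st[i]+[185,300,0,0,0],c[i]+[185,300], cv2.minAreaRect(np.argwhere(l==i)[:,::-1].astype(np.float32)+np.float32([185,300])))
```

```text
tube [ 0.494 -0.295  0.02 ]
stand [ 0.649 -0.227  0.02 ]
rider [ 0.5   -0.065  0.02 ]
timer [ 0.775 -0.239  0.02 ]
tape [ 0.619 -0.451  0.02 ]
petri [ 0.714 -0.342  0.02 ]
[195 300 205  14 498] [298.57630522 305.91566265] ((297.05584716796875, 305.6400451660156), (204.4136199951172, 3.2917685508728027), 3.7152888774871826)
[199 324  16  15 111] [206.81081081 329.48648649] ((206.80487060546875, 329.243896484375), (15.929723739624023, 9.68277359008789), 38.65980529785156)
[233 325  38  35 660] [250.51969697 343.59545455] ((249.7147674560547, 344.05035400390625), (32.687355041503906, 26.461193084716797), 34.99202346801758)
[ 302  324   83   34 1224] [342.8129085  340.45996732] ((342.9624328613281, 340.457275390625), (15.116901397705078, 81.84503936767578), 75.25643920898438)
[190 333  19  18 216] [199.01851852 341.61574074] ((198.9499969482422, 341.6499938964844), (19.922346115112305, 12.649110794067383), 18.43494987487793)
[201 355  27  36 577] [213.94800693 372.50953206] ((214.0547332763672, 372.5255126953125), (30.927745819091797, 18.881301879882812), 70.01689147949219)
```

View pics/ct.png

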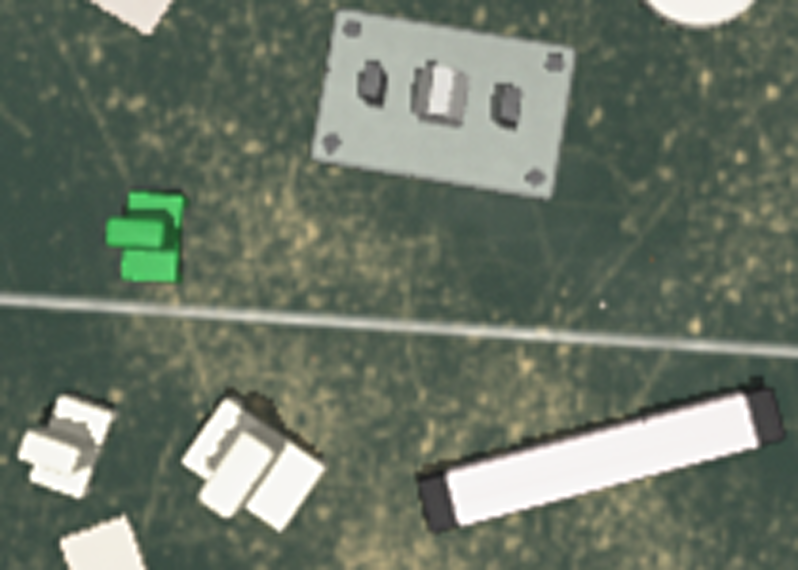

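View pics/cs.png

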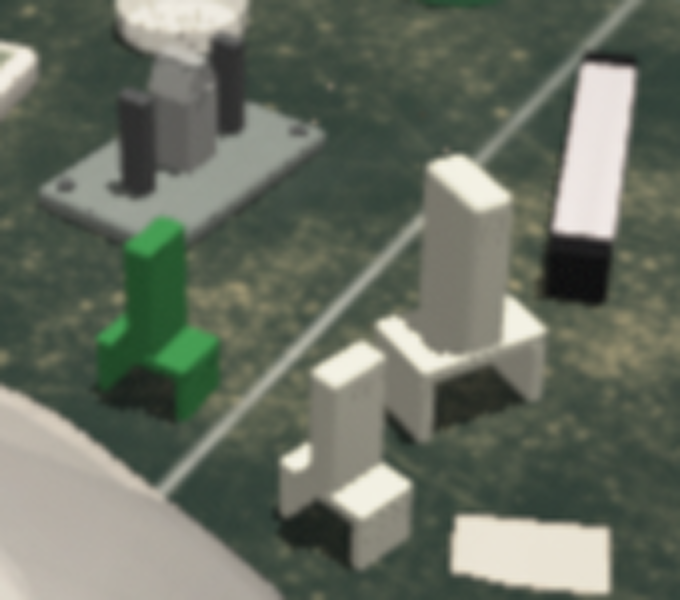

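The crops confirm it: the smaller white rider has its tab top near top px (199,339) and side px (347,331), and it stands upright. Next I'll triangulate the rider, tube and stand.

Run:
```python
from h import *
T=lambda x,y:((x+.5)/3.8-.5+185,(y+.5)/3.8-.5+220)
S=lambda x,y:((x+.5)/4-.5+260,(y+.5)/4-.5+240)
ang=lambda v:np.degrees(np.arctan2(v[1],v[0]))
def pr(n,a,b): p,e=tri(T(*a),S(*b)); print(n,p.round(4),"gap",round(e,4)); return p
# tube top face corners
L1,L2,R1,R2=(418,476),(436,531),(773,384),(785,437)
P=[onz("top",T(*q),0.024) for q in(L1,L2,R1,R2)]
l=(P[0]+P[1])/2;r=(P[2]+P[3])/2; print("tube c",(l+r)/2,"len",np.linalg.norm(r-l),"wid",np.linalg.norm(P[0]-P[1]),"ang",ang(r-l))
pr("tube white near-left corner",(458,526),(555,237)); pr("tube white farleft",(447,468),(609,240)); pr("white right",(757,447),(583,62)); pr("white right far",(747,392),(635,66))
# stand base
Q=[onz("top",T(*q),0.01) for q in((337,10),(575,46),(552,198),(312,158))]
c=sum(Q)/4; print("stand c",c,"len",np.linalg.norm(Q[1]-Q[0]),np.linalg.norm(Q[2]-Q[3]),"w",np.linalg.norm(Q[3]-Q[0]),"ang",ang(Q[1]-Q[0]),ang(Q[2]-Q[3]))
for n,p in(("c10",c),("knife",[c[0],c[1],.06])):
    print(n,"top px",proj("top",p),"side",proj("side",p), "in crop", (proj("top",p)-[185,220])*3.8,(proj("side",p)-[260,240])*4)
pr("knife c",(443,91),(180,62))
# posts tops by axis
u=(Q[1]-Q[0])/np.linalg.norm(Q[1]-Q[0])
for s in(-1,1): 
    p=np.r_[(c+s*.03*u)[:2],.055]; print("post crop",(proj("top",p)-[185,220])*3.8,(proj("side",p)-[260,240])*4)
# rider
tt=[(33,428),(82,450),(70,483),(19,457)]
ss=[(312,374),(358,342),(384,354),(338,391)]
mt=np.mean(tt,0);ms=np.mean(ss,0); p=pr("rider tab top",mt,ms)
W=[onz("top",T(*q),.068) for q in tt]; print("tab sides",[round(np.linalg.norm(W[i]-W[i-1]),4) for i in range(4)],"ang",ang(W[1]-W[0]),ang(W[2]-W[3]),"c",np.mean(W,0))
C=[onz("top",T(*q),.023) for q in((65,393),(117,413),(80,498),(28,488))]; print("crown",np.linalg.norm(C[1]-C[0]),ang(C[1]-C[0]),"len",np.linalg.norm(C[2]-C[1]),ang(C[2]-C[1]),"c",np.mean([C[1],C[2]],0))
Ws=[onz("side",S(*q),.068) for q in ss]; print("side c",np.mean(Ws,0),[round(np.linalg.norm(Ws[i]-Ws[i-1]),4) for i in range(4)],[ang(Ws[i]-Ws[i-1]) for i in range(4)])
```

```text
tube c [ 0.49466971 -0.29599486  0.024     ] len 0.1572736215918269 wid 0.024616389915157317 ang -75.7478787646841
tube white near-left corner [ 0.4753 -0.2295  0.0234] gap 0.0206
tube white farleft [ 0.4783 -0.2321  0.02  ] gap 0.0247
white right [ 0.5089 -0.3581  0.0269] gap 0.0219
white right far [ 0.5105 -0.3624  0.0223] gap 0.0241
stand c [ 0.65016429 -0.22713747  0.01      ] len 0.1077537917374581 0.1080896455863495 w 0.06727437561363267 ang -98.91524692240846 -99.75272134289797
c10 top px [301.47386171 246.65889439] side [305.14676861 278.96331971] in crop [442.6006745  101.30379869] [180.58707445 155.85327884]
knife top px [300.76375895 243.40343077] side [304.56147625 253.13552964] in crop [439.90228401  88.93303692] [178.24590501  52.54211855]
knife c [ 0.6504 -0.2277  0.0559] gap 0.0001
post crop [370.32857533  79.6529796 ] [132.22760438  93.19981777]
post crop [510.07034713 100.8162421 ] [222.48844797  34.54236442]
rider tab top [ 0.4995 -0.0668  0.0662] gap 0.0005
tab sides [np.float64(0.013), np.float64(0.0221), np.float64(0.0141), np.float64(0.0236)] ang -114.109690820088 -116.84201214977209 c [ 0.49981257 -0.06711435  0.068     ]
crown 0.024186127784432254 -111.07382851884772 len 0.03924549003975307 156.94566217403934 c [ 0.49655004 -0.07820669  0.023     ]
side c [ 0.49826833 -0.06491193  0.068     ] [np.float64(0.0115), np.float64(0.0223), np.float64(0.0101), np.float64(0.024)] [np.float64(-19.46919323143403), np.float64(-105.50886766704633), np.float64(169.55451574874243), np.float64(77.80145427876971)]
```

```bash
cat >> h.py <<'E'
def head():
    w,x,y,z=robot.get_state()["orientation"]; return 2*np.arctan2(y,x)
def go(p,hd=None):
    s=robot.get_state(); a=head(); d=np.array(p)-s["position"]
    c,n=np.cos(a),np.sin(a); h=np.degrees(a)
    t=0 if hd is None else -((hd-h+180)%360-180)
    print("t",round(s["time"],2),"pos",s["position"].round(4),"head",round(h,2),"F",s["contact_force"].round(2),"M",s["ft_torque"].round(3),"w",round(s["grip_width"],4))
    print("  shift cm",(100*np.array([c*d[0]+n*d[1],n*d[0]-c*d[1],-d[2]])).round(2),"turn",round(t,2))
E
python3 -c "
from h import *
go([.4947,-.296,.08],104.25)"
```

```text
t 0.1 pos [ 0.1934 -0.6461  0.2304] head 16.66 F [ 0.19 -0.24  0.31] M [0.006 0.018 0.011] w 0.085
  shift cm [ 38.91 -24.9   15.04] turn -87.59
```

Emit:
apply_moves:
  commands: [4,-2.5,0,-8,8,-5,1,-16,12,-7.5,2,-24,16,-10,4,-32,20,-12.5,6,-40,24,-15,8,-48,28,-17.5,10,-56,32,-20,11,-64,36,-23,12,-72,38.9,-24.9,13,-80]
  grip: 6

```text
time: 1.1
position: [0.4963, -0.2934, 0.1008]
orientation: [-0.0, 0.662, 0.75, 0.0]
contact_force: [0.1, -0.2, 0.8]
grip_width: 0.0597
```

```bash
python3 -c "
from h import *
go([.4947,-.296,.04],104.25)"
```

```text
t 1.1 pos [ 0.4963 -0.2934  0.1008] head 97.11 F [ 0.08 -0.21  0.77] M [ 0.006  0.008 -0.054] w 0.0597
  shift cm [-0.24 -0.2   6.08] turn -7.14
```

Emit:
apply_moves:
  commands: [0,0,3,-7.6,0,0,5.5,-7.6,0,0,5.5,-7.6,0,0,5.5,-7.6]

```text
time: 1.5
position: [0.4945, -0.2967, 0.0462]
orientation: [-0.001, 0.614, 0.789, -0.0]
contact_force: [1.1, -0.1, -0.0]
grip_width: 0.0601
```

```bash
python3 -c "
from h import *
go([.4947,-.296,.003],104.25); grab('side','s1')"
```

```text
t 1.5 pos [ 0.4945 -0.2967  0.0462] head 104.22 F [ 1.09 -0.08 -0.02] M [-0.021 -0.02  -0.041] w 0.0601
  shift cm [0.06 0.04 4.32] turn -0.03
```

View pics/s1.png

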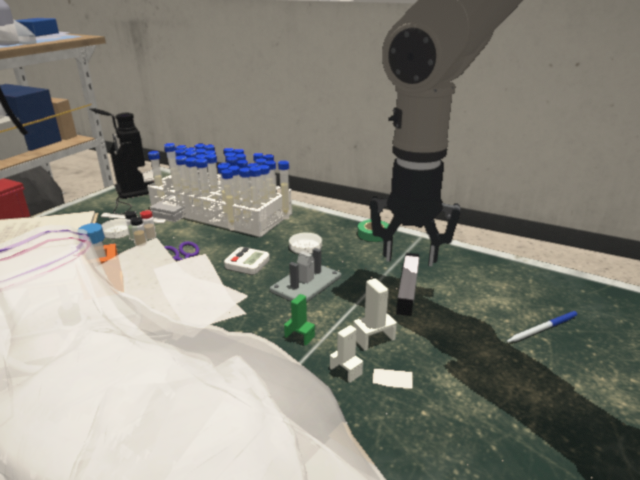

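The gripper straddles the tube at about (410,270). Descend and close.

Emit:
apply_moves:
  commands: [0,0,2,0,0,0,3.5,0,0,0,4.3,0,0,0,4.3,0]

```text
time: 1.95
position: [0.4942, -0.2964, 0.0026]
orientation: [-0.001, 0.614, 0.789, -0.0]
contact_force: [0.4, 0.4, -0.2]
grip_width: 0.0603
```

Emit:
apply_moves:
  commands: [0,0,0,0,0,0,0,0,0,0,0,0,0,0,0,0,0,0,0,0,0,0,0,0]
  grip: 1.5
  newtons: 50

```text
time: 2.55
position: [0.4952, -0.297, 0.0041]
orientation: [0.001, 0.614, 0.789, -0.0]
contact_force: [-1.2, 0.0, 7.2]
grip_width: 0.023
```

```bash
python3 -c "
from h import *
go([.4947,-.296,.003],104.25)"
```

```text
t 2.55 pos [ 0.4952 -0.297   0.0041] head 104.26 F [-1.16  0.01  7.2 ] M [0.041 0.308 0.028] w 0.023
  shift cm [ 0.11 -0.03  0.11] turn 0.01
```

Emit:
apply_moves:
  commands: [0,0,-1,0,0,0,-3,0,0,0,-6,0,0,0,-9,0,0,0,-12,0,0,0,-12,0,0,0,-12,0,0,0,-12,0]

```text
time: 3.35
position: [0.4936, -0.2962, 0.122]
orientation: [-0.001, 0.614, 0.789, -0.0]
contact_force: [-0.2, -0.3, -3.5]
grip_width: 0.0228
```

Run:
```python
from h import *
go([.6503,-.2274,.12],80.7)
F=[];M=[]
for i in range(12):
    imaging.grab_frame("side"); s=robot.get_state(); F.append(s["contact_force"]);M.append(s["ft_torque"])
print(np.mean(F,0),np.std(F,0));print(np.mean(M,0),np.std(M,0))
a=head();print("along x,y",np.cos(a)*np.mean(M,0)[0]+np.sin(a)*np.mean(M,0)[1],np.sin(a)*np.mean(M,0)[0]-np.cos(a)*np.mean(M,0)[1])
grab("side","s2");grab("top","t2")
```

```text
t 3.35 pos [ 0.4936 -0.2962  0.122 ] head 104.26 F [-0.19 -0.28 -3.48] M [-0.058 -0.018  0.035] w 0.0228
  shift cm [ 2.81 16.88  0.2 ] turn 23.56
[ 0.02685104  0.1155958  -2.78413003] [0.51690569 0.60595943 0.50635006]
[-0.0732184  -0.03259145 -0.00196379] [0.02408744 0.03252089 0.03131368]
along x,y -0.013550256972803876 -0.07899068252337714
```

View pics/s2.png

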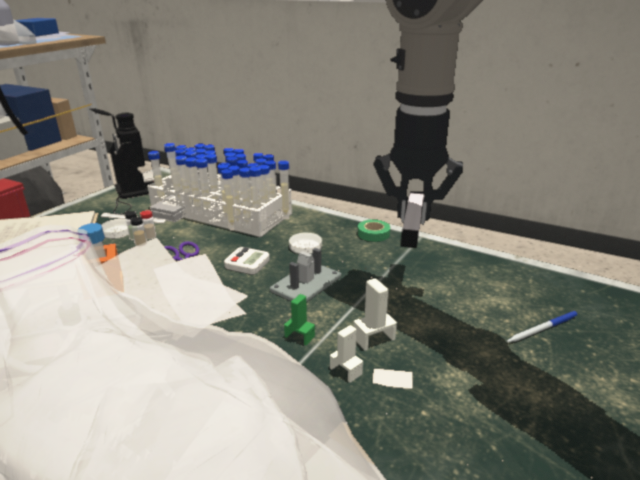

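The tube is held at about (412,215), side view. The wrist moment puts its centre of mass about 31 mm from the grasp, towards +tool x. I'll average more readings above the stand.

Emit:
apply_moves:
  commands: [0,2,0,3,0,5,0,8,0,8,0,13,0,11,0,18,0,13.5,0,22,0,14,0,23.5,0,15,0,23.5,0,15,0,23.5,0,15,0,23.5]

```text
time: 4.95
position: [0.6394, -0.2602, 0.1231]
orientation: [-0.0, 0.762, 0.648, -0.0]
contact_force: [-0.3, -0.3, -3.3]
grip_width: 0.0235
```

Run:
```python
from h import *
F=[];M=[]
for i in range(45):
    im=imaging.grab_frame("side"); s=robot.get_state(); a=head(); F.append(s["contact_force"]);m=s["ft_torque"]; M.append([np.cos(a)*m[0]+np.sin(a)*m[1],np.sin(a)*m[0]-np.cos(a)*m[1]])
M=np.array(M);print(np.mean(F,0),M.mean(0),M.std(0),"d mm",-1000*M[:,1].mean()/2.55)
e=np.array([np.cos(np.radians(80.7)),np.sin(np.radians(80.7))]); k=np.array([.6503,-.2274])
for d in(.028,.031,.034): go([*(k-d*e),.10],80.7)
t=grab("top","t3");s=grab("side","s3")
g=lambda n,p:[int(v) for v in proj(n,p)]
tc=robot.get_state()["position"]
x,y=g("top",tc);u,v=g("side",tc)
A=t[max(0,y-100):y+100,x-130:x+130];B=s[max(0,v-100):v+100,u-130:u+130]
print((x,y),(u,v))
out=np.hstack([cv2.resize(q,(400,int(400*q.shape[0]/q.shape[1])),interpolation=cv2.INTER_CUBIC)[:300] for q in(A,B) if 1] if A.shape[0]==B.shape[0] else [cv2.resize(A,(400,300)),cv2.resize(B,(400,300))])
cv2.imwrite("pics/c3.png",out[:,:,::-1])
```

```text
[-0.05688776 -0.05499296 -2.62749152] [-0.00752731 -0.07270409] [0.03201332 0.02734714] d mm 28.51140652609651
t 7.2 pos [ 0.6402 -0.2596  0.1233] head 80.76 F [ 0.15  0.63 -2.69] M [-0.077 -0.021  0.005] w 0.0232
  shift cm [0.54 0.48 2.33] turn 0.06
t 7.2 pos [ 0.6402 -0.2596  0.1233] head 80.76 F [ 0.15  0.63 -2.69] M [-0.077 -0.021  0.005] w 0.0232
  shift cm [0.24 0.48 2.33] turn 0.06
t 7.2 pos [ 0.6402 -0.2596  0.1233] head 80.76 F [ 0.15  0.63 -2.69] M [-0.077 -0.021  0.005] w 0.0232
  shift cm [-0.06  0.48  2.33] turn 0.06
(321, 245) (318, 211)
```

View pics/c3.png

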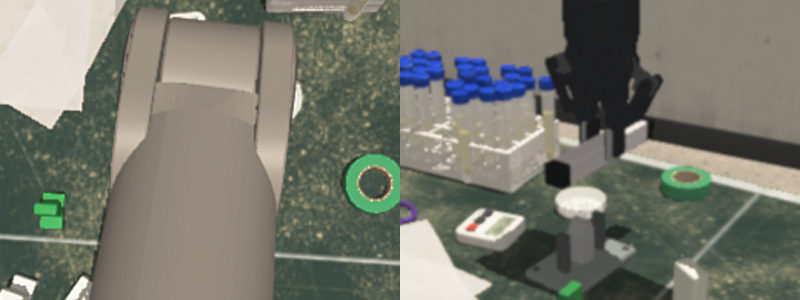

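Emit:
apply_moves:
  commands: [0.2,0.2,1,0,0.44,0.48,3,0,0.44,0.48,5,0,0.44,0.48,5.5,0,0.44,0.48,5.6,0,0.44,0.48,5.6,0,0.44,0.48,5.6,0]

```text
time: 8.0
position: [0.6465, -0.2564, 0.0684]
orientation: [0.001, 0.762, 0.648, 0.001]
contact_force: [0.0, -0.2, -2.9]
grip_width: 0.0231
```

Emit:
apply_moves:
  commands: [0,0,0.1,0,0,0,0.2,0,0,0,0.3,0,0,0,0.3,0]

```text
time: 8.4
position: [0.6456, -0.2561, 0.0643]
orientation: [0.0, 0.762, 0.648, -0.0]
contact_force: [-0.2, 0.8, -2.1]
grip_width: 0.0231
```

Run:
```python
from h import *
F=[];Z=[]
for i in range(6):
    im=imaging.grab_frame("side"); s=robot.get_state(); F.append(s["contact_force"])
print(np.mean(F,0))
e=np.array([np.cos(np.radians(80.7)),np.sin(np.radians(80.7))]); k=np.array([.6503,-.2274])
go([*(k-.029*e),.064],80.7)
s=grab("side","s4")
cv2.imwrite("pics/c4.png",cv2.resize(s[160:310,220:400],(720,600),interpolation=cv2.INTER_CUBIC)[:,:,::-1])
```

```text
[ 0.14216726 -0.23196387 -3.02809873]
t 8.7 pos [ 0.6457 -0.2561  0.0643] head 80.76 F [-0.22  0.42 -3.23] M [-0.038  0.019 -0.061] w 0.0229
  shift cm [ 0.01 -0.01  0.03] turn 0.06
```

View pics/c4.png

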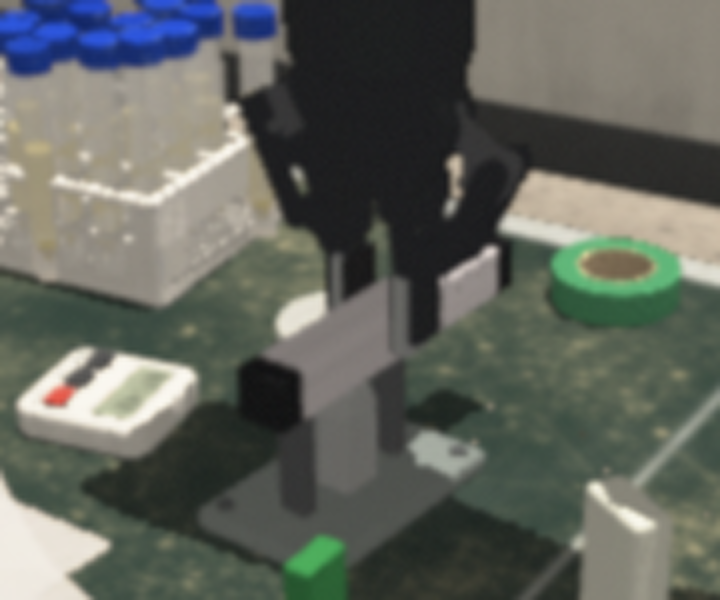

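The tube (caps at about (270,395) and (505,265) in the crop) lies along the stand, just above the blade. I'll lower it until it touches.

Emit:
apply_moves:
  commands: [0,0,0.1,0,0,0,0.15,0,0,0,0.2,0,0,0,0.2,0,0,0,0.2,0]

```text
time: 9.25
position: [0.6458, -0.2562, 0.064]
orientation: [0.0, 0.762, 0.648, -0.0]
contact_force: [-5.2, 0.8, 8.8]
grip_width: 0.0232
```

Emit:
apply_moves:
  commands: [0,0,0.1,0,0,0,0.15,0,0,0,0.2,0,0,0,0.2,0,0,0,0.2,0]

```text
time: 9.75
position: [0.6458, -0.2564, 0.0637]
orientation: [0.001, 0.762, 0.648, -0.0]
contact_force: [-9.0, 2.0, 19.0]
grip_width: 0.0229
```

Run:
```python
from h import *
F=[]
for i in range(8):
    im=imaging.grab_frame("side"); s=robot.get_state(); F.append(s["contact_force"])
print(np.mean(F,0)); go([0,0,0])
```

```text
[-9.1753704   1.3279051  19.46078645]
t 10.15 pos [ 0.6458 -0.2564  0.0637] head 80.74 F [-9.46  1.72 20.21] M [0.822 2.042 0.275] w 0.0229
  shift cm [ 14.91 -67.87   6.37] turn 0
```

Emit:
apply_moves:
  commands: [0,0,-0.1,0,0,0,-0.2,0,0,0,-0.3,0,0,0,-0.35,0,0,0,-0.35,0]

```text
time: 10.65
position: [0.6457, -0.2562, 0.064]
orientation: [0.0, 0.762, 0.648, -0.0]
contact_force: [-2.4, -0.0, 3.9]
grip_width: 0.0231
```

```bash
cat >> h.py <<'E'
def cap(f=None,src=None):
    s=imaging.grab_frame("side") if src is None else src
    if f: cv2.imwrite(f"pics/{f}.png",s[:,:,::-1])
    w=s[225:300,265:300].astype(int); m=(w.max(2)<28).astype(np.uint8)
    n,l,st,c=cv2.connectedComponentsWithStats(m)
    i=1+np.argmax(st[1:,4]); return (c[i]+[265,225]).round(2),st[i,:5]+[265,225,0,0,0]
E
python3 - <<'E'
from h import *
F=[]
print(cap(src=cv2.imread("pics/s4.png")))
for i in range(6):
    print(cap("s5") if i==5 else "",end=""); imaging.grab_frame("side"); s=robot.get_state(); F.append(s["contact_force"])
print(np.mean(F,0)); go([0,0,0])
k=[.6503,-.2274];e=np.array([np.cos(np.radians(80.7)),np.sin(np.radians(80.7))])
# predicted shift of near cap for 9.5deg tilt
L=.029+.08
for a in(-9.5,-3,0,3,9.5):
    r=np.radians(a); print(a,proj("side",[*(np.array(k)+(.051)*np.cos(r)*e),.072+.051*np.sin(r)]).round(1))
E
```

```text
(array([286.82, 258.71]), array([280, 250,  14,  18, 194]))
(array([286.85, 258.46]), array([280, 250,  14,  18, 191]))[-2.50746697 -0.58504439  5.004276  ]
t 11.0 pos [ 0.6458 -0.2562  0.064 ] head 80.76 F [-2.85 -1.27  5.98] M [0.092 0.591 0.058] w 0.0229
  shift cm [ 14.92 -67.85   6.4 ] turn 0
-9.5 [284.5 263.8]
-3 [284.1 260.8]
0 [284.  259.3]
3 [284.  257.8]
9.5 [284.1 254.4]
```

Emit:
apply_moves:
  commands: [0,0,-0.1,0,0,0,-0.1,0,0,0,-0.1,0]

```text
time: 11.3
position: [0.6456, -0.2558, 0.0642]
orientation: [-0.0, 0.762, 0.648, 0.0]
contact_force: [0.7, -0.3, -2.1]
grip_width: 0.0232
```

Emit:
apply_moves:
  commands: [0,0,0,0,0,0,0,0,0,0,0,0,0,0,0,0,0,0,0,0]
  grip: 3.4
  newtons: 50

```text
time: 11.8
position: [0.6457, -0.2561, 0.0649]
orientation: [0.0, 0.762, 0.648, 0.0]
contact_force: [0.8, -0.7, 0.1]
grip_width: 0.0342
```

Run:
```python
from h import *
for i in range(5): print(cap("s6" if i==4 else None))
go([0,0,0])
```

```text
(array([286.75, 258.8 ]), array([280, 251,  14,  17, 194]))
(array([286.77, 258.81]), array([280, 251,  14,  17, 191]))
(array([286.79, 258.71]), array([280, 250,  14,  18, 194]))
(array([286.77, 258.81]), array([280, 251,  14,  17, 193]))
(array([286.77, 258.74]), array([280, 250,  15,  18, 195]))
t 12.05 pos [ 0.6457 -0.256   0.0648] head 80.76 F [-0.26 -0.66  0.1 ] M [0.018 0.023 0.003] w 0.0342
  shift cm [ 14.91 -67.84   6.48] turn 0
```

The tube stays level with the fingers open (34 mm) and zero force. I'll retreat straight up, then check.

Emit:
apply_moves:
  commands: [0,0,0,0,0,0,0,0,0,0,0,0,0,0,-1,0,0,0,-2.5,0,0,0,-5,0,0,0,-8,0,0,0,-11,0,0,0,-12,0]
  grip: 5.5

```text
time: 12.95
position: [0.6479, -0.2565, 0.1904]
orientation: [0.003, 0.762, 0.648, 0.002]
contact_force: [1.3, -0.1, 0.6]
grip_width: 0.0553
```

Run:
```python
from h import *
for i in range(2): print(cap())
go([.4995,-.067,.16],69)
```

```text
(array([286.87, 258.71]), array([280, 251,  14,  17, 189]))
(array([286.89, 258.69]), array([280, 250,  14,  18, 190]))
t 13.05 pos [ 0.647  -0.2564  0.188 ] head 80.76 F [ 0.04 -0.22 -0.61] M [-0.013 -0.028 -0.022] w 0.0551
  shift cm [ 16.33 -17.61   2.8 ] turn 11.76
```

Emit:
apply_moves:
  commands: [2,-2,0,3,5,-5,0,6,8,-8.5,0,9,11,-12,0,11.8,14,-15,0,11.8,16,-17.3,1,11.8,16.3,-17.6,2,11.8,16.3,-17.6,2.8,11.8,16.3,-17.6,2.8,11.8]
  grip: 4

```text
time: 13.95
position: [0.4975, -0.0679, 0.1552]
orientation: [-0.001, 0.825, 0.566, -0.001]
contact_force: [0.2, 0.6, 0.3]
grip_width: 0.04
```

Run:
```python
from h import *
print(cap("s7")); grab("top","t7")
go([.4995,-.067,.10],69)
t=cv2.imread("pics/t7.png");s=cv2.imread("pics/s7.png")
a=cv2.resize(t[200:290,245:365],(800,600),interpolation=cv2.INTER_CUBIC)
cv2.imwrite("pics/c7.png",a)
```

```text
(array([287.05, 259.91]), array([280, 253,  14,  14, 142]))
t 14.05 pos [ 0.4986 -0.068   0.1564] head 68.86 F [-0.16  0.42  0.33] M [ 0.032 -0.023 -0.031] w 0.04
  shift cm [0.13 0.04 5.64] turn -0.14
```

View pics/c7.png

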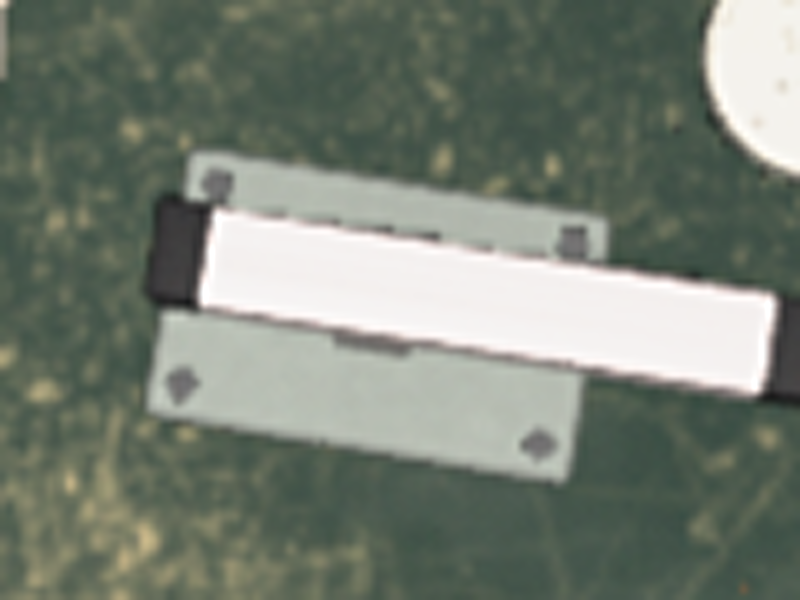

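Top view: the tube lies along the stand over the blade with both ends free. It is level: the cap's bottom edge is unchanged at row 267. Next, the rider.

Run:
```python
from h import *
f=lambda x,y:onz("top",((x+.5)/6.6667-.5+245,(y+.5)/6.6667-.5+200),.084)
A,B,C,D=f(210,208),f(200,305),f(777,295),f(765,398)
l,r=(A+B)/2,(C+D)/2;v=(l-r)[:2];u=v/np.linalg.norm(v)
k=np.array([.6503,-.2274]);p=r[:2]+u*((k-r[:2])@u)
print("head",np.degrees(np.arctan2(*u[::-1])),"wid",np.linalg.norm(A-B),np.linalg.norm(C-D),"len white",np.linalg.norm(v),"knife proj",p,p-k)
```

```text
head 80.65904009671667 wid 0.022974825037514916 0.024386339643684113 len white 0.13411079365796474 knife proj [ 0.64963889 -0.22729125] [-0.00066111  0.00010875]
```

Emit:
apply_moves:
  commands: [0.1,0,3,0,0.1,0,6,0,0.1,0,9,0,0.1,0,11,0,0.1,0,12.2,0,0.1,0,12.2,0,0.1,0,12.2,0]

```text
time: 14.75
position: [0.4993, -0.0663, 0.0353]
orientation: [0.0, 0.824, 0.566, 0.0]
contact_force: [1.1, -0.0, 0.8]
grip_width: 0.0401
```

Emit:
apply_moves:
  commands: [0,0,0,0,0,0,0,0,0,0,0,0,0,0,0,0,0,0,0,0,0,0,0,0]
  grip: 0.6
  newtons: 30

```text
time: 15.35
position: [0.4993, -0.0662, 0.0357]
orientation: [0.001, 0.824, 0.566, 0.001]
contact_force: [-0.2, -0.3, 7.2]
grip_width: 0.0114
```

Emit:
apply_moves:
  commands: [0,0,-1,0,0,0,-3,0,0,0,-6,0,0,0,-10,0,0,0,-13,0,0,0,-15,0,0,0,-15,0,0,0,-15,0]

```text
time: 16.15
position: [0.4982, -0.0661, 0.185]
orientation: [0.0, 0.824, 0.566, 0.0]
contact_force: [-1.1, 0.3, -0.6]
grip_width: 0.0113
```

Run:
```python
from h import *
print(cap("s8")); go([.6503,-.2274,.19],80.7)
t=robot.get_state()["position"]; u,v=proj("side",t).astype(int); print(u,v)
s=cv2.imread("pics/s8.png"); t=grab("top","t8")
cv2.imwrite("pics/c8.png",cv2.resize(s[max(0,v-70):v+80,u-100:u+100],(800,600),interpolation=cv2.INTER_CUBIC))
```

```text
(array([286.96, 259.94]), array([280, 253,  14,  15, 145]))
t 16.2 pos [ 0.4977 -0.0661  0.1842] head 68.96 F [-0.83 -0.48 -0.33] M [-0.056  0.006  0.02 ] w 0.0114
  shift cm [-9.58 20.04 -0.58] turn -11.74
349 250
```

View pics/c8.png

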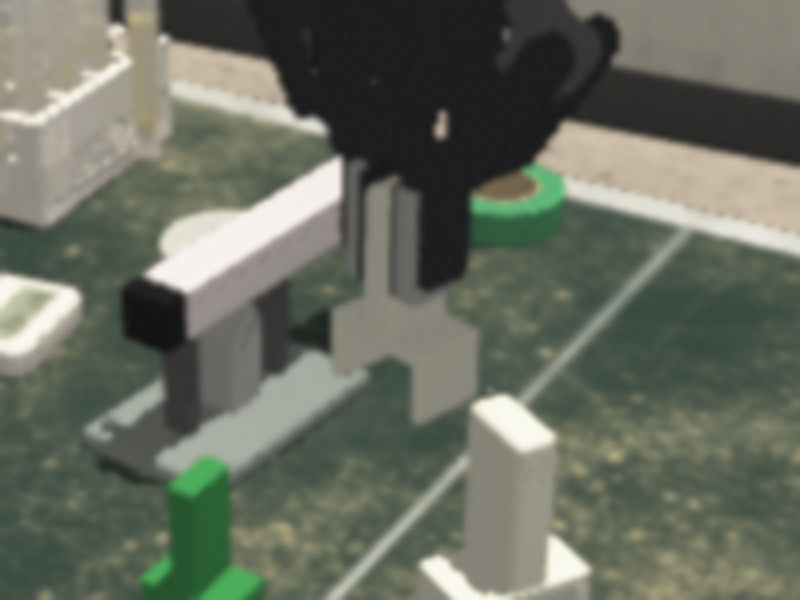

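The rider is gripped squarely by its tab at crop (380,235). Check its along-tube offset from the outer leg corners, then move it over the knife.

Run:
```python
from h import *
s=robot.get_state();p=s["position"];a=head();z=p[2]-.0355
for q in((411,423),(477,388),(330,370)):
    w=onz("side",((q[0]+.5)/4-.5+249,(q[1]+.5)/4-.5+180),z)-p
    print("tool x,y mm",1000*(np.cos(a)*w[0]+np.sin(a)*w[1]),1000*(np.sin(a)*w[0]-np.cos(a)*w[1]))
```

```text
tool x,y mm 11.11015047232258 -15.406874235022169
tool x,y mm -16.82134912835319 -14.839098470435568
tool x,y mm 8.912288935329231 21.77465005521961
```

Emit:
apply_moves:
  commands: [-1,2,0,-2,-2.5,5,0,-4,-4,8.5,0,-6,-6,12,0,-8,-7.5,15.5,0,-10,-9,18.5,0,-11.7,-9.6,20,0,-11.7,-9.6,20,0,-11.7,-9.6,20,0,-11.7,-9.6,20,0,-11.7]

```text
time: 17.25
position: [0.6498, -0.2259, 0.184]
orientation: [-0.001, 0.762, 0.648, -0.0]
contact_force: [0.1, 1.1, -0.1]
grip_width: 0.0112
```

Run:
```python
from h import *
print(cap("s9")); go([.650,-.2273,.13],80.7)
```

```text
(array([286.93, 258.41]), array([280, 250,  14,  18, 183]))
t 17.3 pos [ 0.65   -0.226   0.1845] head 80.75 F [-0.24 -0.53 -0.27] M [0.015 0.02  0.038] w 0.0114
  shift cm [-0.13  0.02  5.45] turn 0.05
```

Emit:
apply_moves:
  commands: [0,0,1.5,0,-0.05,0,3,0,-0.05,0,4.5,0,-0.05,0,5.4,0,-0.05,0,5.4,0,-0.05,0,5.4,0]

```text
time: 17.9
position: [0.6506, -0.2278, 0.1305]
orientation: [-0.0, 0.762, 0.647, -0.0]
contact_force: [-0.4, -1.0, -0.0]
grip_width: 0.0114
```

Run:
```python
from h import *
print(cap("s10")); go([.650,-.2273,.13],80.7)
s=cv2.imread("pics/s10.png")
cv2.imwrite("pics/c10.png",cv2.resize(s[190:310,240:400],(800,600),interpolation=cv2.INTER_CUBIC))
k=np.array([.6503,-.2274]);a=np.radians(80.7);e=np.array([np.cos(a),np.sin(a)]);n=np.array([np.sin(a),-np.cos(a)])
for nm,x,y,z in(("blade top +x -y",.004,-.01,.06),("blade +x +y",.004,.01,.06),("leg -x",-.012,-.019,.0945),("leg +x",.012,-.019,.0945),("leg2 +x",.012,.019,.0945),("tabtop",.012,-.006,.1625)):
    print(nm,((proj("side",[*(k+x*e+y*n),z])-[240,190])*5).round(0))
```

```text
(array([287.  , 258.51]), array([280, 251,  15,  17, 183]))
t 17.95 pos [ 0.651  -0.2279  0.1312] head 80.66 F [ 1.   -0.29 -0.3 ] M [-0.014  0.006  0.022] w 0.0111
  shift cm [ 0.05 -0.11  0.12] turn -0.04
blade top +x -y [339. 329.]
blade +x +y [291. 311.]
leg -x [390. 224.]
leg +x [344. 252.]
leg2 +x [251. 219.]
tabtop [307.  43.]
```

View pics/c10.png

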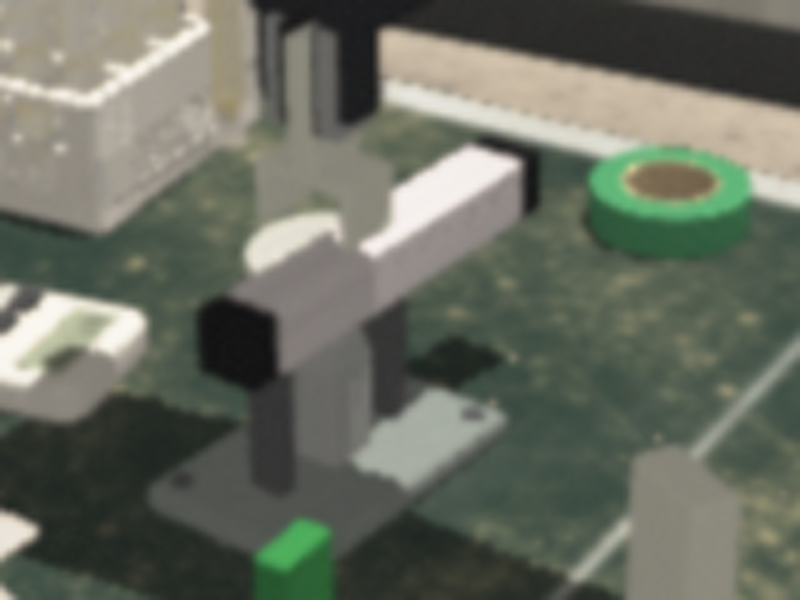

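The rider is above the tube. Its right leg face spans columns 342–392, against 344–390 predicted for exactly over the knife. The tube is still level. Lower gently.

Emit:
apply_moves:
  commands: [0.03,-0.07,0.5,0,0.03,-0.07,1,0,0.03,-0.07,1.5,0,0.03,-0.07,2,0,0.03,-0.07,2.4,0,0.03,-0.07,2.7,0,0.03,-0.07,2.85,0,0.03,-0.07,2.9,0,0.03,-0.07,2.9,0,0.03,-0.07,2.9,0]

```text
time: 18.95
position: [0.65, -0.2275, 0.102]
orientation: [0.0, 0.762, 0.647, 0.0]
contact_force: [0.0, 0.1, -0.6]
grip_width: 0.0115
```

Run:
```python
from h import *
F=[];Z=[]
for i in range(6):
    c=cap("s11"); s=robot.get_state(); F.append(s["contact_force"]);Z.append(s["position"])
print(c,np.mean(F,0),np.mean(Z,0)); go([.650,-.2273,.1015],80.7)
```

```text
(array([286.99, 258.49]), array([280, 251,  15,  17, 183])) [ 0.22467316 -0.16427525 -0.4823092 ] [ 0.6499751  -0.22752659  0.10189746]
t 19.25 pos [ 0.65   -0.2275  0.1019] head 80.66 F [ 0.04  0.02 -0.33] M [ 0.025 -0.011  0.02 ] w 0.0116
  shift cm [0.02 0.   0.04] turn -0.04
```

Emit:
apply_moves:
  commands: [0,0,0.03,0,0,0,0.03,0,0,0,0.03,0]

```text
time: 19.55
position: [0.65, -0.2275, 0.1018]
orientation: [0.0, 0.762, 0.647, 0.0]
contact_force: [-0.5, 0.2, 3.1]
grip_width: 0.0117
```

Emit:
apply_moves:
  commands: [0,0,0,0,0,0,0,0,0,0,0,0,0,0,0,0,0,0,0,0,0,0,0,0]
  grip: 2.4

```text
time: 20.15
position: [0.65, -0.2274, 0.1015]
orientation: [-0.0, 0.762, 0.647, 0.0]
contact_force: [-0.2, 1.1, -0.8]
grip_width: 0.024
```

Run:
```python
from h import *
print(cap("s12"),cap()); go([.650,-.2273,.1015],80.7)
```

```text
(array([286.96, 258.39]), array([280, 250,  14,  17, 181])) (array([286.96, 258.5 ]), array([280, 251,  14,  16, 181]))
t 20.25 pos [ 0.6499 -0.2275  0.1015] head 80.67 F [0.28 0.01 0.52] M [0.011 0.012 0.027] w 0.024
  shift cm [0.02 0.   0.  ] turn -0.03
```

Released, and the tube is still level. Retreat straight up and then aside.

Emit:
apply_moves:
  commands: [0,0,0,0,0,0,-0.3,0,0,0,-1,0,0,0,-2,0,0,0,-4,0,0,0,-7,0,0,0,-10,0,0,0,-12,0,0,0,-12,0]
  grip: 3

```text
time: 21.15
position: [0.6522, -0.2278, 0.2266]
orientation: [0.003, 0.762, 0.647, 0.002]
contact_force: [0.0, -0.4, 0.7]
grip_width: 0.0302
```

Emit:
apply_moves:
  commands: [2,-3,0,0,4,-7,0,0,6,-11,0,0,8,-15,0,0,10,-18,0,0,10,-18,0,0,10,-18,0,0]

```text
time: 21.85
position: [0.4883, -0.0995, 0.2217]
orientation: [0.0, 0.762, 0.648, -0.0]
contact_force: [0.5, 0.1, 0.1]
grip_width: 0.0299
```

Run:
```python
from h import *
print(cap("s13")); t=grab("top","t13"); imaging.grab_frame("side"); print(cap()); s=cv2.imread("pics/s13.png")
a=cv2.resize(s[180:300,250:370],(400,400),interpolation=cv2.INTER_CUBIC); b=cv2.resize(t[195:295,250:350,::-1],(400,400),interpolation=cv2.INTER_CUBIC)
cv2.imwrite("pics/c13.png",np.hstack([a,b])); go([0,0,0])
k=np.array([.6503,-.2274]);al=np.radians(80.7);e=np.array([np.cos(al),np.sin(al)])
for x in(-.012,0,.012): print(x,"tabtop in b",((proj("top",[*(k+x*e),.134])-[250,195])*4).round(0),"in a",((proj("side",[*(k+x*e),.134])-[250,180])*10/3).round(0))
```

```text
(array([287.03, 259.95]), array([280, 253,  14,  15, 143]))
(array([287.01, 259.83]), array([280, 253,  14,  14, 144]))
t 22.05 pos [ 0.4893 -0.1004  0.2213] head 80.59 F [-0.6  -0.4  -0.22] M [ 0.053  0.004 -0.029] w 0.0298
  shift cm [  1.91 -49.91  22.13] turn 0
-0.012 tabtop in b [231. 176.] in a [195.  98.]
0 tabtop in b [199. 171.] in a [179. 107.]
0.012 tabtop in b [167. 166.] in a [163. 115.]
```

View pics/c13.png

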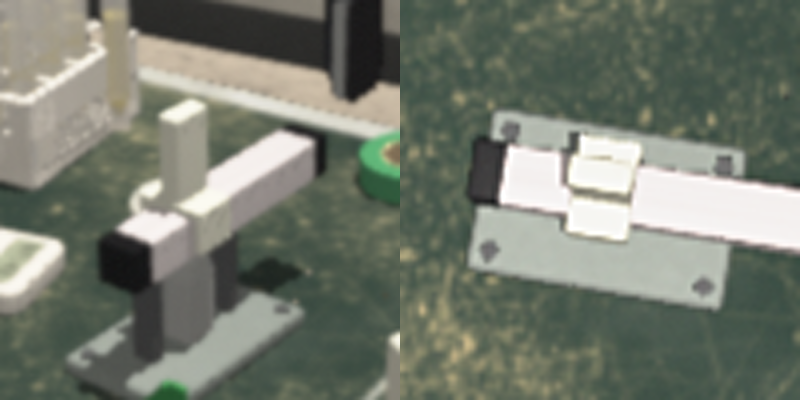

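The rider stands astride the tube. Its tab top is centred at (201,172) in the top crop, where (199,171) is predicted for exactly over the knife. The tube is level and the robot is clear, so I'll hand in.

```bash
python3 -c "
from h import *
print(cap()); print(robot.hand_in())"
```

```text
(array([286.94, 259.89]), array([280, 253,  14,  14, 140]))
the job is handed in; nothing more can be done
None
```

The job is handed in: the tube sits level on the knife edge by itself, the smaller white rider stands astride it over the edge, and the arm is clear. It took about 22 s of the 64 s allowed.

- **Finding the balance point:** I lifted the tube at its middle. The wrist moment put its centre of mass about 29 mm from there, towards the end nearer the side camera. I laid it along the stand with that point over the edge, and it stayed level when released on the first try.
- **Tube level:** The end cap stayed within about 0.2 px in the side view from before the rider went on until just before hand-in, comparing frames under the same lighting. A fall to the catch post would have moved it about 4–5 px.
- **Rider position:** The top view puts it about 0.7 mm from the knife centre along the tube. The side view suggests nearer 2 mm, so the two disagree slightly, within what the calibration allows.
- **Bystanders:** I did not go near the timer, tape or dish. Those parts of the scene looked undisturbed in the pictures, but I did not measure them separately.
- **Not measured:** I don't know how far the centre of mass lies from the middle of the 8 mm edge.

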